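# Unlock the document box with the key from the desk drawer

### The job

Pull the top drawer of the wooden desktop unit all the way out to its stop, take the square-headed key out of it and push that key fully home into the lock in the lid of the grey steel box, easing it past the sticky pins. Only then turn the key a quarter turn clockwise (seen from above) against its return spring, and finish while still holding it turned, gripped in the fully inserted position. Leave the round-headed key standing in its place in the drawer, and do not disturb the mug, the note block or the lamp sample.

Things in the scene. Friction and masses are not known exactly. Their poses are not given: they have to be found in the camera images.
- cabinet: fixed wooden desktop unit with two drawers one above the other, 220 mm deep (x) x 260 wide (y) x 200 high; origin at the centre of its underside; the drawer fronts face its -x side (towards the robot) and the drawers slide that way. Top drawer: front 15 mm thick, its top edge 12 mm below the cabinet's top, side walls 22 mm below it.
- cabinet_drawer0_handle (a point): middle of the top drawer's steel bar handle: a round bar 11 mm thick, 120 mm long, along the cabinet's y, its axis 35 mm in front of the drawer front and about 38 mm below the cabinet's top, on two posts near its ends; moves with the drawer
- cabinet_drawer0 (a joint): how far the top drawer is pulled out, m: 0 shut (start), 0.150 at its stop; it drags with about 1 N and stays where it is left
- key: the key to use, ~30 g, 64 mm tall, upright, head up. Origin at the blade's tip, z up, x along its width. Steel blade 12 wide x 4 thick (y) x 26 long, its last 6 mm a V point; collar 24 x 6 from 26 to 34 above the tip; SQUARE black head 28 wide x 8 thick from 34 to 64: grip its 8 mm thickness, e.g. 51 above the tip. Alike after a half turn about z. Stands in either slot of the block in the drawer.
- key_block (a point): wooden block 50 x 150 x 30 mm high fixed in the top drawer and moving with it, hidden while it is shut; this point is the centre of its top, axes as the cabinet's; its two slots lie 48 mm either side of its middle along y, 63 mm behind the outside of the drawer front. A key hangs 26 mm deep in its slot with about 1 mm play, collar on the block's top: lift straight up.
- spare_key: another key of the same size whose black head is ROUND (30 mm across, 8 thick), standing in the other slot of the block; same origin and axes; to be left standing there
- lock_box: fixed grey steel document box, 200 deep (x) x 150 wide (y) x 100 mm high, origin at the centre of its underside; the lock is in its lid, a carrying handle (8 mm above the lid) lies 105 mm from the lock on the lid's other (+x) half
- lock_mouth (a point): centre of the keyway's mouth in the brass face (30 mm across) of the lock in the box's lid, 102 mm above the desk, 40 mm from the lid's middle towards the box's -x; axes as the box's. The key goes straight down. The slot, unturned, is 14 mm long along the box's x and 5.5 wide, with a 19 x 10 mm funnel over the first 3 mm. Fully home, the collar sits on the face and the tip is 26 mm below it.
- lock_plug (a joint): turn of the lock cylinder, rad: 0 at the start, grows clockwise from above, stop at 1.57. A spring (0.04 N m at the stop) turns it back when let go. The key has 0.13 rad of play in the slot and must turn that much farther. Two sprung sticky pins stand into the slot from its ends, 10 and 17 mm down: each takes up to about 12 N of push, less with small rocking.
- mug: loose white mug, 76 mm across, 90 high, origin under its centre; leave alone
- note_block: loose block of note paper, 76 x 76 x 30 mm, origin under its centre; leave alone
- lamp_sample: loose dark square lamp housing, 70 x 70 x 80 mm, origin under its centre; leave alone

How it is judged:
By the outcome, as a careful person would: the job done as asked, in the order asked, and still so for the second after the job is handed in, while the arm keeps its last pose, push and grip.
It also fails if it takes over 64 s, if anything falls off the work surface, if the arm or the gripper's body presses on something with over 40 N, if the wrist force passes 120 N, or if a joint passes its speed limit or range.

### The arm

A 6-joint arm with a two-finger parallel gripper is mounted at the origin on the work surface. World frame = base frame: x ahead of the robot, y to its left, z up, the work surface at z = 0. Lengths are in mm, angles in rad, forces in N, time in s.
With the tool pointing down it reaches from about 350 to 875 mm from the base axis. Payload 4.2 kg.
Tool frame: the origin (TCP) lies midway between the tips of the shut fingers; the grasp point (between the pads) lies 19 mm behind it (arm.tcp_to_grasp is the distance from the TCP to the grasp point, in mm); z points along the fingers, y is the line along which they close (so a half turn about z gives the same grasp; the last joint's range is limited). The gripper opens to 85 mm and grips with 20 to 120 N. Pads are 22 mm wide; open, the fingers measure 114 mm over their backs; the gripper's body (76 mm by 85 mm) begins 54 mm behind the grasp point. The pads swing forward as they close: fully open they stand 13 mm farther back than shut.
Start: joints at [1.437, 0.385, 0.008, 0, -1.194, -0.259], TCP at [239.202, 577.392, 231.312] pointing down, gripper open.
Joint ranges: [-3.14, 3.14], [-1.21, 2.06], [-1.07, 1.41], [-3.16, 2.05], [-2.99, -0.16], [-3.1, 3.1]. Speed limits (rad/s): [2.79, 2.79, 3.14, 3.14, 3.14, 3.14].

### API

Orientations are given as a unit quaternion [x, y, z, w].
In Python, from bench import arm gives the robot as it stands.
- The arm moves only by the tool arm_command, never from a script. Its argument "rows" is a list of rows, each a list of 2 entries, a list of its own where there are three numbers: the shift along the tool's x, y, z as a fraction of full scale, then the turn, a rotation vector about the tool's x, y, z as a fraction of full scale. In form: [[[x, y, z], [wx, wy, wz]], ...]. A call has 1 to 5 rows; each row is the pose to reach, as a shift and turn from the pose commanded when the call began, along the tool's axes at that moment, turning the shorter way round; what a row does not reach only later rows make up. Full scale, the value 1, is 0.25 m for a shift and 180 degrees for a turn. A row lasts 1/10 s, in which the tool goes at most 50 mm and 8.59 degrees, less where a joint would pass 70% of its speed; a pose out of reach is approached as far as the arm can. A call with a number of a shift or a turn outside -1 to 1 is refused whole. A call with a gripper value outside its range is refused whole. "grip" is the opening, from 0 (shut) to 1 (fully open), set as the call begins (left out, the last holds). The fingers move at their own pace and stop on an object; the grip force is fixed at half the most. Time passes only in rows, so rows that repeat a pose let the fingers close. It gives the time, the measured TCP pose, the force, the opening and the grip force at its end, in the units of the state.
- arm.read_state(): the state, without advancing time (a new reading comes with each control period).
- arm.get_image(name): name is "side" or "top" or "wrist"; returns (picture, depth): 384x512x3 uint8, blue, green, red; 384x512 float32, mm along the optical axis (not along the pixel's ray), 0 where there is no reading.
- arm.camera_info(name): a dict with "fx", "fy", "cx", "cy" (pixels), "extrinsics" (4x4, takes a point from camera to world coordinates). Camera axes: x right, y down, z forward; pixel columns grow to the right and rows downward; lengths in mm; the calibration is good to about 2 mm. A picture is of the moment at which its call begins: read the wrist's pose just before it. camera_info takes no time and is no camera call; for the wrist camera it gives the pose at the moment of the call.
- arm.job_done(): hands the job in; it is judged then, once.
Trained networks look in the newest picture that a camera, given by its name, has taken for a name from the list of things; names that differ only in an ending like _2 or _b are one class to them, and where a whole thing is asked for, a point or a joint stands for the part that bears it (a point fixed in the world has none). Each returns a list of dicts, best first, with "score" (0 to 1); they miss things now and then, are a little off and sometimes report something else, mostly with a low value. They report only what shows in the picture. A call takes as long as a camera call.
- arm.spot_in(camera, query): "position" ([column, row] in pixels, amid what is visible of it).
The state is a dict: "clock": time; "joints": joint angles; "joint_vel": joint speeds; "joint_efforts": joint torques, N m; "position": TCP position; "ee_rot": TCP orientation; "contact_force": force on the tool from outside, world axes, zero at the start; "wrist_torque": the same for the moment, N m; "gripper_width": finger opening in mm; "grasp_force": force on a finger pad.
Only numpy, scipy, OpenCV 4.12 (cv2) and the standard library are available. Lean on these libraries where they do the work, as an engineer would, in place of code of your own. Each camera call takes 0.05 s, during which the arm holds its last target. There are 200 camera calls.

## Working session

There is one attempt and no reset: what is moved stays moved. The work goes in short steps, Python scripts to look and compute and a tool call to move; the robot and the scene stay as the last step left them, time stands still between calls to the robot, and variables do not carry over. Pictures are saved under pics/ and viewed, at most 10 in all, crops included, and the job is handed in when it is done.

Besides the shell and the picture viewer there is one more tool, called after ">>>" by a JSON object that holds its "op" and its "data", one argument or row to a line. arm_command: Moves the arm, as the interface text tells. Shift numbers are shares of 0.25 m and turn numbers shares of 180 degrees, none past 1 either way. Its arguments: {"type":"object","properties":{"rows":{"type":"array","items":{"type":"array"}},"grip":{"type":"number"}},"required":["rows"]}

```bash
mkdir -p pics; ls; cat > h.py <<'E'
from bench import arm
import numpy as np, cv2
from scipy.spatial.transform import Rotation as R
def cloud(name,d):
    c=arm.camera_info(name); v,u=np.mgrid[:d.shape[0],:d.shape[1]]
    P=np.stack([(u-c['cx'])*d/c['fx'],(v-c['cy'])*d/c['fy'],d],-1)
    E=np.array(c['extrinsics']); return P@E[:3,:3].T+E[:3,3]
def row(pos,rot):
    "target world pose -> shift, turn fractions from the current pose"
    s=arm.read_state(); q=R.from_quat(s['ee_rot'])
    print('shift',np.round(q.inv().apply(np.array(pos)-s['position'])/250,4),'turn',np.round((q.inv()*rot).as_rotvec()/np.pi,4))
E
python3 - <<'E'
from h import *
s=arm.read_state(); print({k:np.round(v,3) for k,v in s.items()})
ims=[]
for n in ('top','side'):
    im,d=arm.get_image(n); P=cloud(n,d); np.save(n+'.npy',P); ims.append(im)
    cv2.imwrite(f'pics/{n}0.png',im)
    for q in ('cabinet','cabinet_drawer0_handle','lock_box','lock_mouth','mug','note_block','lamp_sample'):
        for r in arm.spot_in(n,q)[:2]:
            u,v=np.round(r['position']).astype(int); print(n,q,round(r['score'],2),u,v,np.round(P[v,u]))
cv2.imwrite('pics/a.png',cv2.resize(np.vstack(ims),None,fx=.78,fy=.78))
E
```

```text
pics
{'clock': np.float64(0.0), 'joints': array([ 1.437e+00,  3.860e-01,  7.000e-03, -1.000e-03, -1.194e+00,
       -2.590e-01]), 'joint_vel': array([-0.002, -0.002,  0.   , -0.001,  0.001,  0.001]), 'joint_efforts': array([ 1.0000e-03, -3.9229e+01,  1.8840e+01,  4.1860e+00, -5.0000e-03,
       -0.0000e+00]), 'position': array([238.992, 576.855, 230.227]), 'ee_rot': array([ 0.981, -0.195, -0.   ,  0.001]), 'contact_force': array([ 0.048,  0.452, -0.187]), 'wrist_torque': array([ 0.016, -0.002, -0.008]), 'grasp_force': np.float64(0.0), 'gripper_width': np.float64(85.469)}
top cabinet 0.58 235 135 [697. 179. 199.]
top cabinet_drawer0_handle 0.6 237 173 [603. 179. 135.]
top cabinet_drawer0_handle 0.15 272 256 [362.  85.  29.]
top lock_box 0.58 365 187 [ 555. -188.  100.]
top lock_mouth 0.56 366 185 [ 561. -192.   98.]
top mug 0.87 298 135 [738. -13.   8.]
top note_block 0.87 269 255 [365.  94.  30.]
top lamp_sample 0.6 114 205 [528. 547.  83.]
side cabinet 0.56 287 166 [641.  75. 199.]
side cabinet_drawer0_handle 0.71 260 171 [608. 144. 157.]
side lock_box 0.71 331 294 [ 529. -229.   97.]
side lock_mouth 0.64 336 300 [ 526. -247.   99.]
side mug 0.65 331 215 [707. -32.  83.]
side note_block 0.81 193 262 [362.  71.  25.]
side lamp_sample 0.62 173 148 [530. 530.  55.]
```

View pics/a.png

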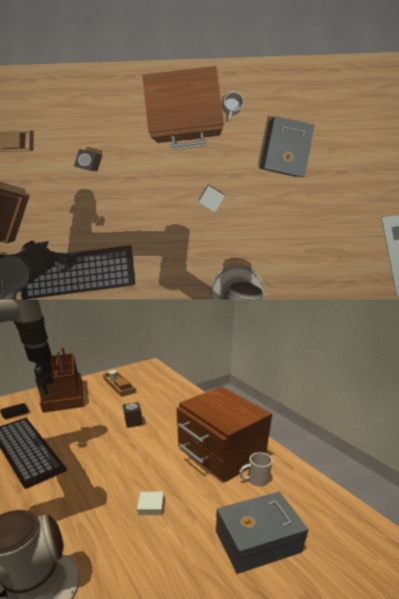

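```bash
python3 - <<'E'
from h import *
P=np.load('top.npy')
def rect(m):
    n,l,st,c=cv2.connectedComponentsWithStats(m.astype(np.uint8)); k=1+np.argmax(st[1:,4])
    p=P[l==k]; r=cv2.minAreaRect(p[:,:2].astype(np.float32)); print(r,np.median(p[:,2]))
    return p
x,y,z=P[...,0],P[...,1],P[...,2]
rect((abs(z-200)<6)&(x>500)&(abs(y-180)<250))
rect((abs(z-100)<6)&(x>400)&(y<-50)&(y>-400))
S=np.load('side.npy')
for Q,n in((P,'top'),(S,'side')):
    x,y,z=Q[...,0],Q[...,1],Q[...,2]
    m=(x>560)&(x<625)&(z>150)&(z<175)&(y>80)&(y<280); p=Q[m]
    print(n,m.sum(),p.mean(0),np.polyfit(p[:,1],p[:,0],1),p.min(0),p.max(0))
im=cv2.imread('pics/top0.png'); cv2.imwrite('pics/b.png',cv2.resize(im[80:240,170:410],None,fx=3.3,fy=3.3,interpolation=cv2.INTER_CUBIC))
for r,c in ((200,369),(199,370)): print(P[r,c])
E
```

```text
((721.374755859375, 182.6073760986328), (206.45166015625, 260.4797668457031), 5.044105052947998) 199.60935358820097
((555.733154296875, -204.83859252929688), (151.90293884277344, 200.988525390625), 75.62822723388672) 99.92722672219179
top 348 [582.84496277 171.05362755 164.95359607] [-5.57164602e-02  5.92375465e+02] [561.27078617  81.32655052 150.06261178] [623.95327558 277.4057139  174.99853431]
side 557 [593.01047048 169.27263299 162.69883982] [-5.48406374e-02  6.02293490e+02] [560.37886818  80.24897089 150.03826795] [615.01136977 279.29923974 174.88121059]
[ 517.38336862 -196.68552831  102.15428498]
[ 520.12434386 -199.52586278  102.82327377]
```

View pics/b.png

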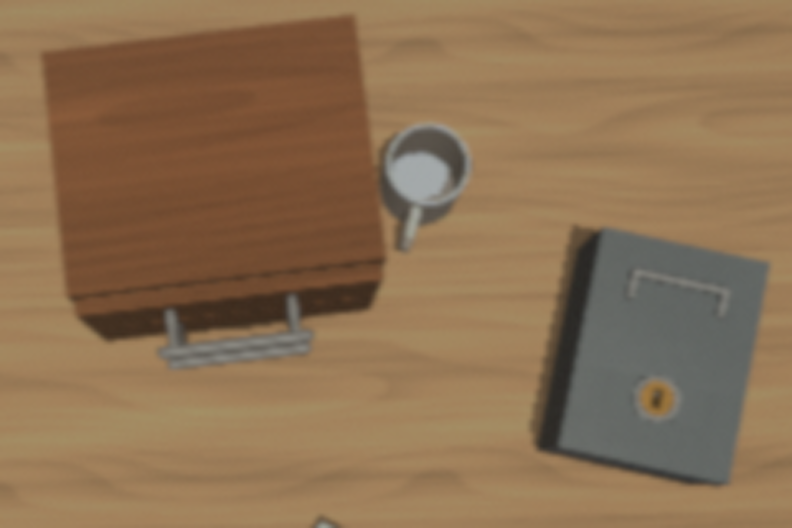

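The top crop shows the cabinet (upper left), mug beside it at (425,165), and box with brass lock at (657,398), slot roughly along the box's x. The cabinet has about 5° of yaw and the box about -14.4°.

```bash
cat >> h.py <<'E'
def down(yaw_y):
    "tool pointing down with tool y at this world yaw (deg)"
    a=np.radians(yaw_y); y=np.array([np.cos(a),np.sin(a),0]); z=np.array([0,0,-1.]); return R.from_matrix(np.stack([np.cross(y,z),y,z],1))
E
python3 - <<'E'
from h import *
for Q in (np.load('top.npy'),np.load('side.npy')):
    d=Q-np.array([721.4,182.6,0]); a=np.radians(5.04); lx=d[...,0]*np.cos(a)+d[...,1]*np.sin(a); ly=-d[...,0]*np.sin(a)+d[...,1]*np.cos(a)
    m=(lx>-170)&(lx<-140)&(abs(ly)<70)&(Q[...,2]>145)&(Q[...,2]<180); print(m.sum(),np.percentile(lx[m],[10,50,90]),np.percentile(Q[...,2][m],[10,50,90]),ly[m].min(),ly[m].max())
row([568.8,169.1,231],down(-175)); s=arm.read_state()
E
```

```text
204 [-157.41785931 -152.98691874 -147.92036631] [162.57453412 166.01667774 168.71182582] -64.80356136589965 64.69626829286702
173 [-157.33894158 -154.53514242 -148.34488917] [158.99082804 163.17564966 166.06985289] -67.21289394521557 60.51235515177676
shift [1.8432e+00 1.0041e+00 1.2000e-03] turn [0.     0.     0.3472]
```

>>> {"op": "arm_command", "data": {
  "rows": [
    [[0.9, 0.49, 0], [0, 0, 0.174]],
    [[0.9, 0.49, 0], [0, 0, 0.174]],
    [[0.9, 0.49, 0], [0, 0, 0.174]],
    [[0.9, 0.49, 0], [0, 0, 0.174]],
    [[0.9, 0.49, 0], [0, 0, 0.174]]
  ],
  "grip": 0.33
}}

```text
clock: 1.3
position: [397.2, 381.3, 231.6]
ee_rot: [0.891, -0.453, 0.0, -0.0]
contact_force: [-0.4, 0.4, -0.8]
gripper_width: 28.3
grasp_force: 0.0
```

```bash
python3 -c "
from h import *
row([568.8,169.1,231],down(-175)); s=arm.read_state();print(s['clock'],s['position'],s['gripper_width'])"
```

```text
shift [ 1.0904 -0.0542  0.0024] turn [-2.000e-04  1.000e-04  1.729e-01]
1.3 [397.17530829 381.32427198 231.63411812] 28.309499377288354
```

>>> {"op": "arm_command", "data": {
  "rows": [
    [[1, -0.05, 0], [0, 0, 0.173]],
    [[1, -0.05, 0], [0, 0, 0.173]],
    [[1, -0.05, 0], [0, 0, 0.173]],
    [[1, -0.05, 0], [0, 0, 0.173]],
    [[1, -0.05, 0], [0, 0, 0.173]]
  ]
}}

```text
clock: 1.8
position: [554.8, 187.0, 231.7]
ee_rot: [0.737, -0.676, 0.0, -0.0]
contact_force: [0.5, 1.4, 0.8]
gripper_width: 28.2
grasp_force: 0.0
```

```bash
python3 - <<'E'
from h import *
row([568.8,169.1,144],down(-175)); s=arm.read_state();print(s['clock'],s['position'],s['joints'])
im,d=arm.get_image('wrist'); cv2.imwrite('pics/w0.png',im)
P=cloud('wrist',d); np.save('w0.npy',P)
E
```

```text
shift [ 0.0763 -0.0493  0.3507] turn [-0.0002  0.0001 -0.0002]
1.8 [554.82326774 187.00399942 231.67213449] [ 6.01568265e-01  3.17050360e-01 -9.25613433e-02  7.05254649e-05
 -1.16041763e+00 -5.15106462e-01]
```

View pics/w0.png

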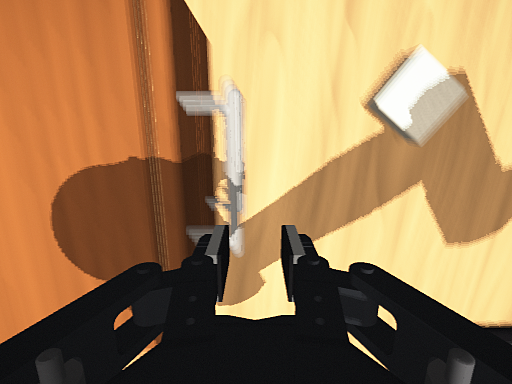

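The wrist picture shows the handle bar at about column 233, rows 85–250, with the left finger towards the drawer front. I'll measure the bar from this depth.

```bash
python3 - <<'E'
from h import *
P=np.load('w0.npy'); a=np.radians(5.04); d=P-np.array([721.4,182.6,0]); lx=d[...,0]*np.cos(a)+d[...,1]*np.sin(a); ly=-d[...,0]*np.sin(a)+d[...,1]*np.cos(a)
m=(lx>-170)&(lx<-140)&(P[...,2]>155)&(P[...,2]<175); m[200:]=0
p=P[m]; print(m.sum(),np.percentile(lx[m],[5,50,95]),np.percentile(p[:,2],[50,95]),ly[m].min(),ly[m].max(), np.polyfit(ly[m],lx[m],1))
E
```

```text
1643 [-153.07008796 -148.32952009 -143.07960514] [167.5186256  169.06163696] -70.75871072982952 9.877481801377922 [-5.63191819e-03 -1.48382808e+02]
```

>>> {"op": "arm_command", "data": {
  "rows": [
    [[0.076, -0.049, 0.1], [0, 0, 0]],
    [[0.076, -0.049, 0.1], [0, 0, 0]]
  ]
}}

```text
clock: 2.05
position: [567.0, 168.2, 202.9]
ee_rot: [0.736, -0.677, -0.001, 0.003]
contact_force: [-1.2, -0.0, -1.3]
gripper_width: 28.4
grasp_force: 0.0
```

```bash
python3 -c "
from h import *
row([568.8,169.1,144],down(-175)); s=arm.read_state();print(s['clock'],s['position'],s['gripper_width'])"
```

```text
shift [-0.0036 -0.0092  0.2357] turn [ 0.002  -0.0006 -0.0012]
2.05 [566.950686   168.15035856 202.93511131] 28.404460543795206
```

>>> {"op": "arm_command", "data": {
  "rows": [
    [[-0.003, -0.015, 0.12], [0, 0, 0]],
    [[-0.003, -0.015, 0.22], [0, 0, 0]],
    [[-0.003, -0.015, 0.22], [0, 0, 0]]
  ]
}}

```text
clock: 2.35
position: [568.9, 171.6, 148.2]
ee_rot: [0.738, -0.675, -0.001, 0.003]
contact_force: [0.1, -0.2, -0.2]
gripper_width: 28.2
grasp_force: 0.0
```

>>> {"op": "arm_command", "data": {
  "rows": [
    [[0, 0, 0], [0, 0, 0]],
    [[0, 0, 0], [0, 0, 0]],
    [[0, 0, 0], [0, 0, 0]]
  ],
  "grip": 0
}}

```text
clock: 2.65
position: [570.1, 172.5, 152.5]
ee_rot: [0.738, -0.675, -0.001, 0.0]
contact_force: [-5.2, 1.2, 1.1]
gripper_width: 8.6
grasp_force: 58.6
```

```bash
python3 -c "
from h import *
s=arm.read_state();print(s['clock'],s['position'],s['gripper_width'],s['grasp_force'],s['contact_force'])"
```

```text
2.65 [570.1473544  172.46108118 152.52934941] 8.631199015714376 58.6367404460907 [-5.214084    1.20802623  1.10828692]
```

>>> {"op": "arm_command", "data": {
  "rows": [
    [[0, 0.1, 0], [0, 0, 0]],
    [[0, 0.22, 0], [0, 0, 0]],
    [[0, 0.36, 0], [0, 0, 0]],
    [[0, 0.48, 0], [0, 0, 0]],
    [[0, 0.56, 0], [0, 0, 0]]
  ]
}}

```text
clock: 3.15
position: [431.2, 160.0, 152.5]
ee_rot: [0.738, -0.675, 0.0, -0.002]
contact_force: [2.0, -0.3, -3.4]
gripper_width: 8.5
grasp_force: 59.6
```

>>> {"op": "arm_command", "data": {
  "rows": [
    [[0, 0.03, 0], [0, 0, 0]],
    [[0, 0.05, 0], [0, 0, 0]],
    [[0, 0.055, 0], [0, 0, 0]],
    [[0, 0.055, 0], [0, 0, 0]]
  ]
}}

```text
clock: 3.55
position: [421.0, 159.1, 152.5]
ee_rot: [0.738, -0.675, 0.002, -0.002]
contact_force: [5.8, -3.1, -3.5]
gripper_width: 8.6
grasp_force: 59.8
```

```bash
python3 -c "
from h import *
s=arm.read_state();print(s['clock'],s['position'],s['gripper_width'],s['grasp_force'],s['contact_force'])"
```

```text
3.55 [421.02630624 159.11497465 152.47733948] 8.595649137966083 59.80810046195984 [ 5.84226908 -3.07615277 -3.50508453]
```

>>> {"op": "arm_command", "data": {
  "rows": [
    [[0, 0.02, 0], [0, 0, 0]],
    [[0, 0.04, 0], [0, 0, 0]],
    [[0, 0.04, 0], [0, 0, 0]]
  ]
}}

```text
clock: 3.85
position: [420.6, 159.4, 152.7]
ee_rot: [0.739, -0.674, 0.008, -0.01]
contact_force: [47.0, -16.4, -32.7]
gripper_width: 7.8
grasp_force: 58.5
```

>>> {"op": "arm_command", "data": {
  "rows": [
    [[0, -0.038, 0], [0, 0, 0]],
    [[0, -0.038, 0], [0, 0, 0]]
  ]
}}

```text
clock: 4.05
position: [421.0, 159.1, 152.5]
ee_rot: [0.737, -0.676, 0.001, -0.002]
contact_force: [9.9, -3.0, -4.6]
gripper_width: 8.7
grasp_force: 61.6
```

>>> {"op": "arm_command", "data": {
  "rows": [
    [[0, -0.01, 0], [0, 0, 0]],
    [[0, -0.01, 0], [0, 0, 0]],
    [[0, -0.01, 0], [0, 0, 0]]
  ],
  "grip": 0.33
}}

```text
clock: 4.35
position: [419.8, 158.8, 151.5]
ee_rot: [0.738, -0.675, -0.0, -0.0]
contact_force: [-0.5, 0.2, -0.1]
gripper_width: 28.1
grasp_force: 0.0
```

>>> {"op": "arm_command", "data": {
  "rows": [
    [[0, 0, -0.1], [0, 0, 0]],
    [[0, 0, -0.25], [0, 0, 0]],
    [[-0.1, 0.1, -0.5], [0, 0, 0]],
    [[-0.2, 0.3, -0.5], [0, 0, 0]],
    [[-0.2, 0.3, -0.5], [0, 0, 0]]
  ]
}}

```text
clock: 4.85
position: [339.2, 202.9, 278.8]
ee_rot: [0.738, -0.675, -0.001, -0.003]
contact_force: [-0.1, -0.6, -0.2]
gripper_width: 28.2
grasp_force: 0.0
```

```bash
python3 - <<'E'
from h import *
s=arm.read_state();print(s['clock'],s['position'],s['ee_rot'])
ims=[]
for n in ('wrist','top','side'):
    im,d=arm.get_image(n); P=cloud(n,d); np.save(n+'.npy',P); ims.append(im); cv2.imwrite(f'pics/{n}1.png',im)
    for q in ('key','spare_key','key_block','cabinet_drawer0_handle'):
        for r in arm.spot_in(n,q)[:2]:
            u,v=np.round(r['position']).astype(int); print(n,q,round(r['score'],2),u,v,np.round(P[v,u]))
cv2.imwrite('pics/c.png',np.hstack([cv2.resize(ims[0],(400,300)),cv2.resize(ims[1][120:240,180:340],(400,300))]))
E
```

```text
4.85 [339.22625837 202.94308972 278.76486866] [ 7.38158468e-01 -6.74622442e-01 -5.84863394e-04 -2.50875118e-03]
wrist key 0.64 47 70 [513. 118. 179.]
wrist spare_key 0.64 69 180 [505. 208. 176.]
wrist key_block 0.9 84 135 [510. 171. 140.]
wrist key_block 0.58 68 181 [505. 209. 177.]
wrist cabinet_drawer0_handle 0.72 82 130 [512. 167. 141.]
top key_block 0.7 243 196 [537. 164. 142.]
top cabinet_drawer0_handle 0.78 242 195 [540. 167. 141.]
side spare_key 0.66 218 168 [517. 205. 166.]
side key_block 0.97 235 179 [570. 209. 107.]
side cabinet_drawer0_handle 0.64 237 183 [518. 112. 175.]
```

View pics/c.png

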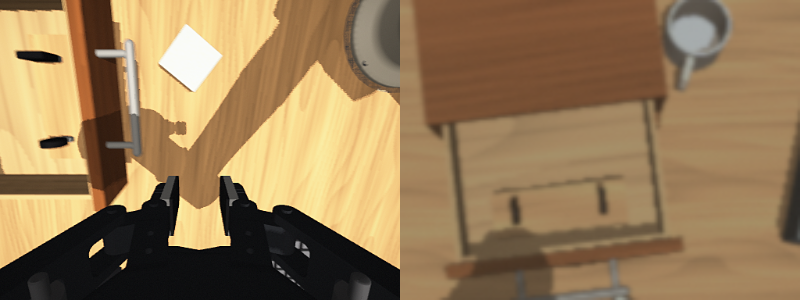

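The wrist view (left half) shows two upright keys in the block, heads at (40,55) and (55,142) of the 400-px half. The near -y one seems square; I'll confirm closer while turning to the grasp yaw.

```bash
python3 - <<'E'
from h import *
s=arm.read_state(); E=np.array(arm.camera_info('wrist')['extrinsics']); q=R.from_quat(s['ee_rot'])
print(q.inv().apply(E[:3,3]-s['position']), q.inv().apply(E[:3,2]))
row([410,120,290],down(-85))
E
```

```text
[  65.23160426   -0.35724959 -143.752123  ] [-2.57975382e-01 -4.97210258e-04  9.66151362e-01]
shift [ 0.3497 -0.2457 -0.0553] turn [ 2.e-04 -0.e+00 -5.e-01]
```

>>> {"op": "arm_command", "data": {
  "rows": [
    [[0.27, -0.41, -0.05], [0, 0, -0.25]],
    [[0.27, -0.41, -0.05], [0, 0, -0.25]],
    [[0.27, -0.41, -0.05], [0, 0, -0.25]],
    [[0.27, -0.41, -0.05], [0, 0, -0.25]],
    [[0.27, -0.41, -0.05], [0, 0, -0.25]]
  ],
  "grip": 0.4
}}

```text
clock: 6.1
position: [450.2, 142.8, 288.3]
ee_rot: [0.92, -0.391, -0.0, 0.0]
contact_force: [0.1, 0.4, 0.2]
gripper_width: 34.1
grasp_force: 0.0
```

>>> {"op": "arm_command", "data": {
  "rows": [
    [[0, 0, 0], [0, 0, -0.26]],
    [[0, 0, 0], [0, 0, -0.26]],
    [[0, 0, 0], [0, 0, -0.26]],
    [[0, 0, 0], [0, 0, -0.26]],
    [[0, 0, 0], [0, 0, -0.26]]
  ]
}}

```text
clock: 6.6
position: [449.1, 143.6, 288.7]
ee_rot: [1.0, -0.026, -0.0, 0.0]
contact_force: [0.6, 0.2, 0.3]
gripper_width: 34.3
grasp_force: 0.0
```

>>> {"op": "arm_command", "data": {
  "rows": [
    [[0, 0, 0], [0, 0, 0]],
    [[0, 0, 0], [0, 0, 0]]
  ]
}}

```text
clock: 6.8
position: [449.1, 143.6, 288.8]
ee_rot: [1.0, -0.03, -0.0, 0.0]
contact_force: [-0.4, 0.6, 0.8]
gripper_width: 34.1
grasp_force: 0.0
```

```bash
python3 - <<'E'
from h import *
s=arm.read_state();print(s['clock'],s['position'],s['ee_rot'],s['joints'])
n='wrist';im,d=arm.get_image(n); P=cloud(n,d); np.save('w2.npy',P); cv2.imwrite('pics/w2.png',im)
for q in ('key','spare_key','key_block'):
    for r in arm.spot_in(n,q)[:2]:
        u,v=np.round(r['position']).astype(int); print(n,q,round(r['score'],2),u,v,np.round(P[v,u]))
for c in ((520,117),(513,212)):
    m=(abs(P[...,0]-c[0])<30)&(abs(P[...,1]-c[1])<25)&(P[...,2]>160)&(P[...,2]<185)
    p=P[m]; t=p[p[:,2]>np.percentile(p[:,2],98)-5]; print(len(p),len(t),np.percentile(p[:,2],98),cv2.minAreaRect(t[:,:2].astype(np.float32)))
m=(abs(P[...,2]-141)<4)&(P[...,0]>470)&(P[...,0]<560)&(P[...,1]<260)&(P[...,1]>70);p=P[m];print('block',np.median(p[:,2]),cv2.minAreaRect(p[:,:2].astype(np.float32)))
E
```

```text
6.8 [449.09673696 143.59035008 288.76230872] [ 9.99538040e-01 -3.03925239e-02 -2.26307193e-05  2.65279524e-05] [ 6.55239616e-01  7.93276438e-02 -2.52130805e-01  1.31220702e-05
 -1.23940650e+00  8.54758031e-01]
wrist key 0.91 280 105 [523. 117. 179.]
wrist spare_key 0.94 175 123 [514. 209. 179.]
wrist spare_key 0.51 218 93 [539. 174. 141.]
wrist key_block 0.85 218 92 [540. 174. 140.]
350 314 180.45396190681626 ((524.91748046875, 117.1562728881836), (27.51036834716797, 8.145407676696777), 5.169683456420898)
445 238 179.47554840603607 ((516.0700073242188, 212.51609802246094), (21.477256774902344, 8.349752426147461), 3.8022027015686035)
block 141.17477336439782 ((511.4866027832031, 159.95065307617188), (67.82391357421875, 174.38992309570312), 5.214574813842773)
```

View pics/w2.png

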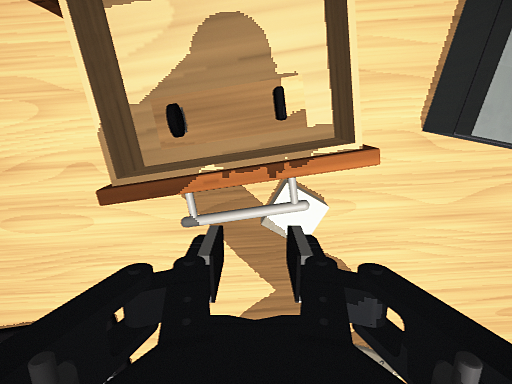

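The right key at (280,105) has the rectangular 28×8 top (square head), at about (523.5,117); the left one at (175,123) is rounded. I'll go above the right one.

```bash
python3 -c "
from h import *
row([523.5,117,230],down(-84.9))"
```

```text
shift [0.3035 0.0887 0.2352] turn [ 0.      0.     -0.0471]
```

>>> {"op": "arm_command", "data": {
  "rows": [
    [[0.304, 0.089, 0.1], [0, 0, -0.047]],
    [[0.304, 0.089, 0.235], [0, 0, -0.047]],
    [[0.304, 0.089, 0.235], [0, 0, -0.047]],
    [[0.304, 0.089, 0.235], [0, 0, -0.047]]
  ]
}}

```text
clock: 7.4
position: [523.5, 116.3, 228.3]
ee_rot: [0.999, 0.044, -0.002, 0.001]
contact_force: [-0.2, -0.2, 0.6]
gripper_width: 34.0
grasp_force: 0.0
```

```bash
python3 - <<'E'
from h import *
row([523.5,117,149.5],down(-84.9))
s=arm.read_state();print(s['clock'],s['position'],s['joints'])
n='wrist';im,d=arm.get_image(n); P=cloud(n,d); cv2.imwrite('pics/w3.png',im)
for c in ((520,117),):
    m=(abs(P[...,0]-c[0])<30)&(abs(P[...,1]-c[1])<25)&(P[...,2]>160)&(P[...,2]<185)
    p=P[m]; t=p[p[:,2]>np.percentile(p[:,2],98)-5]; print(len(p),len(t),np.percentile(p[:,2],98),cv2.minAreaRect(t[:,:2].astype(np.float32)))
E
```

```text
shift [ 0.0015 -0.0034  0.3151] turn [ 0.0006  0.0012 -0.0003]
7.4 [523.48004071 116.29315824 228.27837138] [ 5.21248879e-01  2.38355125e-01 -2.11903225e-01  9.23037273e-05
 -1.12481241e+00  1.13755920e+00]
458 400 181.96753170138047 ((525.5827026367188, 117.3853988647461), (27.417675018310547, 7.347682476043701), 4.9341840744018555)
```

View pics/w3.png

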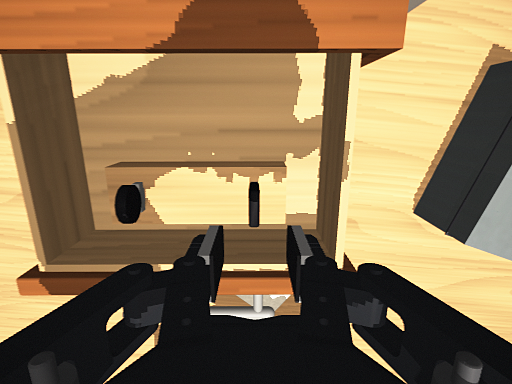

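The square head sits centred between the fingers at (254,205) and the round one at (128,205), so I'm descending.

>>> {"op": "arm_command", "data": {
  "rows": [
    [[0.005, -0.003, 0.12], [0, 0, 0]],
    [[0.005, -0.003, 0.22], [0, 0, 0]],
    [[0.005, -0.003, 0.3], [0, 0, 0]],
    [[0.005, -0.003, 0.314], [0, 0, 0]],
    [[0.005, -0.003, 0.314], [0, 0, 0]]
  ]
}}

```text
clock: 7.95
position: [525.0, 118.5, 153.0]
ee_rot: [0.999, 0.046, 0.001, -0.0]
contact_force: [-0.4, 0.0, 0.3]
gripper_width: 34.5
grasp_force: 0.0
```

>>> {"op": "arm_command", "data": {
  "rows": [
    [[0, 0, 0], [0, 0, 0]],
    [[0, 0, 0], [0, 0, 0]],
    [[0, 0, 0], [0, 0, 0]],
    [[0, 0, 0], [0, 0, 0]]
  ],
  "grip": 0
}}

```text
clock: 8.35
position: [525.9, 118.3, 153.4]
ee_rot: [0.999, 0.045, 0.002, -0.001]
contact_force: [-1.4, 1.2, 4.9]
gripper_width: 7.0
grasp_force: 61.2
```

>>> {"op": "arm_command", "data": {
  "rows": [
    [[0, 0, 0], [0, 0, 0]],
    [[-0.004, 0, 0.016], [0, 0, 0]],
    [[-0.004, 0, 0.016], [0, 0, 0]],
    [[-0.004, 0, 0.016], [0, 0, 0]]
  ],
  "grip": 0.3
}}

```text
clock: 8.75
position: [523.5, 117.6, 147.1]
ee_rot: [0.999, 0.045, -0.001, 0.0]
contact_force: [-0.1, 0.2, 0.4]
gripper_width: 25.2
grasp_force: 0.0
```

>>> {"op": "arm_command", "data": {
  "rows": [
    [[0, 0, 0], [0, 0, 0]],
    [[0, 0, 0], [0, 0, 0]],
    [[0, 0, 0], [0, 0, 0]],
    [[0, 0, 0], [0, 0, 0]]
  ],
  "grip": 0
}}

```text
clock: 9.15
position: [523.8, 117.8, 147.5]
ee_rot: [0.999, 0.045, -0.0, -0.0]
contact_force: [0.4, -0.6, -0.8]
gripper_width: 7.3
grasp_force: 60.3
```

>>> {"op": "arm_command", "data": {
  "rows": [
    [[0, 0, -0.05], [0, 0, 0]],
    [[0, 0, -0.12], [0, 0, 0]],
    [[0, 0, -0.24], [0, 0, 0]],
    [[0, 0, -0.36], [0, 0, 0]],
    [[0, 0, -0.36], [0, 0, 0]]
  ]
}}

```text
clock: 9.65
position: [526.5, 118.6, 243.4]
ee_rot: [0.999, 0.045, 0.005, -0.002]
contact_force: [0.0, 0.3, -0.5]
gripper_width: 7.0
grasp_force: 60.2
```

```bash
python3 - <<'E'
from h import *
s=arm.read_state();print(s['clock'],s['position'],s['ee_rot'],s['gripper_width'],s['grasp_force'])
row([517,-195,200],down(-104.4))
ims=[arm.get_image(n)[0] for n in('wrist','side')]
cv2.imwrite('pics/d.png',np.hstack([cv2.resize(ims[0],(400,300)),cv2.resize(ims[1][100:220,170:330],(400,300))]))
E
```

```text
9.65 [526.45640097 118.6459583  243.44111539] [ 0.99895115  0.0454598   0.00523706 -0.00160588] 7.025411066903083 60.24855852127075
shift [-0.1534  1.2464  0.1687] turn [-0.0014 -0.0032  0.1089]
```

View pics/d.png

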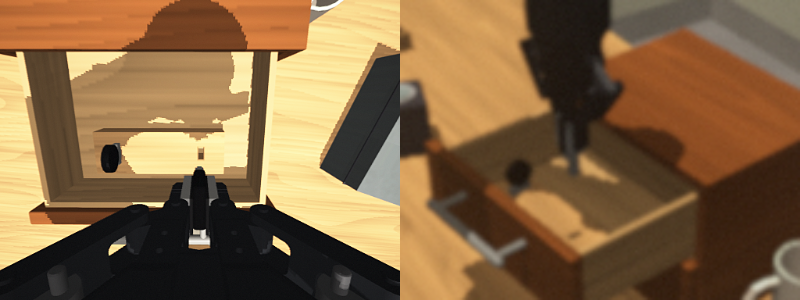

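The key is held (slot empty at (200,155) in the left half) and the round key still stands at (110,157). Heading to a viewing pose behind the lock.

```bash
python3 -c "
from h import *
row([445,-178,230],down(-104.4))"
```

```text
shift [-0.4211  1.1508  0.0332] turn [-0.0005 -0.0006  0.1086]
```

>>> {"op": "arm_command", "data": {
  "rows": [
    [[-0.05, 0.14, 0], [0, 0, 0.02]],
    [[-0.12, 0.3, 0], [0, 0, 0.05]],
    [[-0.2, 0.48, 0.01], [0, 0, 0.08]],
    [[-0.28, 0.66, 0.02], [0, 0, 0.109]],
    [[-0.34, 0.84, 0.03], [0, 0, 0.109]]
  ]
}}

```text
clock: 10.25
position: [456.0, -100.5, 229.2]
ee_rot: [0.992, -0.126, -0.001, 0.0]
contact_force: [1.5, 0.4, -0.3]
gripper_width: 7.3
grasp_force: 60.3
```

>>> {"op": "arm_command", "data": {
  "rows": [
    [[0.05, 0.1, 0], [0, 0, 0]],
    [[0.05, 0.2, 0], [0, 0, 0]],
    [[0.04, 0.29, 0], [0, 0, 0]],
    [[0.04, 0.29, 0], [0, 0, 0]],
    [[0.04, 0.29, 0], [0, 0, 0]]
  ]
}}

```text
clock: 10.75
position: [449.1, -171.8, 229.3]
ee_rot: [0.992, -0.126, -0.001, -0.0]
contact_force: [-0.5, 0.3, -0.7]
gripper_width: 7.2
grasp_force: 60.3
```

```bash
python3 - <<'E'
from h import *
s=arm.read_state();print(s['clock'],s['position'],s['ee_rot'],s['gripper_width'],s['joints'])
n='wrist';im,d=arm.get_image(n); P=cloud(n,d); np.save('w4.npy',P); cv2.imwrite('pics/w4.png',im)
for q in ('lock_mouth','lock_box','key'):
    for r in arm.spot_in(n,q)[:2]:
        u,v=np.round(r['position']).astype(int); print(n,q,round(r['score'],2),u,v,np.round(P[v,u]))
row([517,-195,200],down(-104.4))
E
```

```text
10.75 [ 449.07514277 -171.79775578  229.33470463] [ 9.91973854e-01 -1.26440516e-01 -8.15589980e-04 -6.03412287e-05] 7.197583284970505 [-2.67702986e-02  1.40129897e-01 -3.34811272e-01 -3.17891771e-04
 -1.09746616e+00  1.34415194e+00]
wrist lock_mouth 0.66 258 83 [ 541. -198.  100.]
wrist lock_box 0.78 263 83 [ 540. -202.  100.]
wrist key 0.7 254 254 [ 457. -173.  260.]
wrist key 0.27 259 104 [ 523. -194.   94.]
shift [0.2841 0.0265 0.1195] turn [-0.      0.0001  0.0001]
```

View pics/w4.png

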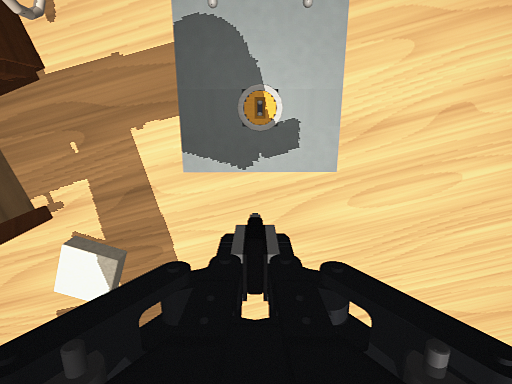

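Lock face is at (260,107) with the slot along the image vertical, so it lines up with the key's width; computing its position.

```bash
cat >> h.py <<'E'
def lock(im,tag):
    c=arm.camera_info('wrist'); E=np.array(c['extrinsics']); s=arm.read_state(); q=R.from_quat(s['ee_rot'])
    hsv=cv2.cvtColor(im,cv2.COLOR_BGR2HSV); m=cv2.inRange(hsv,(8,150,60),(28,255,255)); 
    def w(u,v,z):
        r=E[:3,:3]@[(u-c['cx'])/c['fx'],(v-c['cy'])/c['fy'],1]; return E[:3,3]+r*(z-E[2,3])/r[2]
    return m,w,q,s
E
python3 - <<'E'
from h import *
im=cv2.imread('pics/w4.png'); m,w,q,s=lock(im,'')
P=np.load('w4.npy')
sub=im[80:135,235:285]
cs,_=cv2.findContours(m[80:135,232:290],cv2.RETR_EXTERNAL,cv2.CHAIN_APPROX_NONE); k=max(cs,key=cv2.contourArea); (u,v),r=cv2.minEnclosingCircle(k); print(u+232,v+80,r)
dk=(sub.max(2)<110)&(np.hypot(*(np.mgrid[80:135,235:285]-np.array([v+80,u+232])[:,None,None]))<r*.75); yy,xx=np.nonzero(dk); print('slot px',xx.mean()+235,yy.mean()+80,len(xx),yy.min()+80,yy.max()+80,xx.min()+235,xx.max()+235)
for uv in ((u+232,v+80),(xx.mean()+235,yy.mean()+80)):
    p=w(*uv,102); print(p, 'tool', q.inv().apply(p-s['position']))
# box rect by wrist depth
mm=(abs(P[...,2]-100)<5)&(P[...,0]<600)&(P[...,1]>-330)&(P[...,1]<-80)
p=P[mm][:,:2]; a=np.radians(-14.4); l=p@np.array([-np.sin(a),np.cos(a)]); f=p@np.array([np.cos(a),np.sin(a)]); print('lat range',np.percentile(l,[.3,99.7]),'front',f.min(), 'lock lat',w(u+232,v+80,102)[:2]@[-np.sin(a),np.cos(a)])
print(P[165,260],P[107,275])
E
```

```text
259.71962547302246 107.35514068603516 17.1865177154541
slot px 260.4657534246575 105.82876712328768 146 97 116 255 264
[ 520.54399275 -193.71202792  102.        ] tool [ 74.17669163   4.49444385 127.87819702]
[ 521.67726513 -194.70360798  102.        ] tool [ 75.52076501   5.17341651 127.87776846]
lat range [-133.18289967   15.89974183] front 491.35145122286826 lock lat -58.17218152855454
[ 467.90519801 -181.36348507  100.97267195] [ 516.73608056 -207.78443929  103.29101933]
```

>>> {"op": "arm_command", "data": {
  "rows": [
    [[0.15, 0.01, 0.08], [0, 0, 0]],
    [[0.289, 0.019, 0.18], [0, 0, 0]],
    [[0.289, 0.019, 0.27], [0, 0, 0]],
    [[0.289, 0.019, 0.27], [0, 0, 0]],
    [[0.289, 0.019, 0.27], [0, 0, 0]]
  ]
}}

```text
clock: 11.45
position: [518.4, -193.9, 162.7]
ee_rot: [0.992, -0.125, -0.0, 0.0]
contact_force: [-0.6, -0.8, 0.7]
gripper_width: 7.1
grasp_force: 60.3
```

```bash
python3 - <<'E'
from h import *
s=arm.read_state();print(s['clock'],s['position'],s['ee_rot'],s['contact_force'])
row([518.9,-193.8,145],down(-104.4))
ims=[arm.get_image(n)[0] for n in('wrist','side')]
cv2.imwrite('pics/e.png',np.hstack([cv2.resize(ims[0][100:300,150:370],(400,364)),cv2.resize(ims[1][220:340,270:400],(394,364),interpolation=cv2.INTER_CUBIC)]))
E
```

```text
11.45 [ 518.44084723 -193.90036113  162.68531697] [ 9.92128401e-01 -1.25223649e-01 -4.59379105e-04  2.49622578e-04] [-0.55496606 -0.76688166  0.74620905]
shift [ 0.0017 -0.0009  0.0707] turn [0.0002 0.0003 0.0001]
```

View pics/e.png

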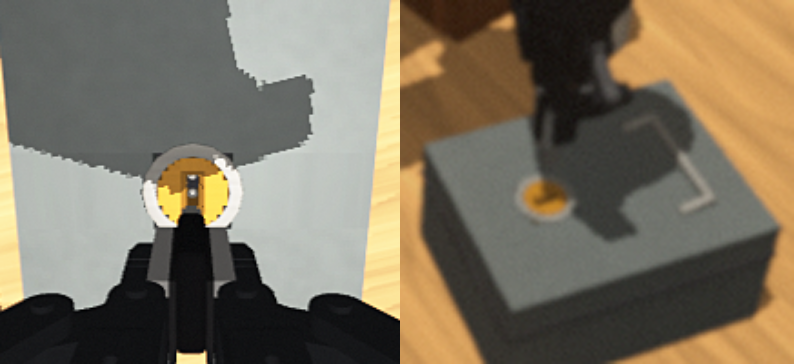

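The key lines up laterally with the keyway (column ~192 in the left crop). Descending to the funnel.

>>> {"op": "arm_command", "data": {
  "rows": [
    [[0.001, 0, 0.05], [0, 0, 0]],
    [[0.001, 0, 0.09], [0, 0, 0]],
    [[0.001, 0, 0.11], [0, 0, 0]],
    [[0.001, 0, 0.125], [0, 0, 0]],
    [[0.001, 0, 0.125], [0, 0, 0]]
  ]
}}

```text
clock: 12.05
position: [518.3, -194.4, 130.6]
ee_rot: [0.992, -0.126, -0.001, 0.0]
contact_force: [0.3, 0.1, 0.0]
gripper_width: 7.2
grasp_force: 60.3
```

>>> {"op": "arm_command", "data": {
  "rows": [
    [[0, 0, 0.01], [0, 0, 0]],
    [[0, 0, 0.02], [0, 0, 0]],
    [[0, 0, 0.02], [0, 0, 0]]
  ]
}}

```text
clock: 12.35
position: [518.5, -194.4, 126.1]
ee_rot: [0.992, -0.126, -0.0, -0.0]
contact_force: [0.2, -1.0, 0.2]
gripper_width: 7.0
grasp_force: 60.3
```

>>> {"op": "arm_command", "data": {
  "rows": [
    [[0, 0, 0.01], [0, 0.006, 0]],
    [[0, 0, 0.015], [0, -0.006, 0]],
    [[0, 0, 0.02], [0, 0.006, 0]],
    [[0, 0, 0.025], [0, -0.006, 0]],
    [[0, 0, 0.025], [0, 0, 0]]
  ]
}}

```text
clock: 12.85
position: [518.3, -194.5, 120.1]
ee_rot: [0.992, -0.126, -0.001, 0.0]
contact_force: [-3.8, 1.3, 3.5]
gripper_width: 7.2
grasp_force: 60.8
```

>>> {"op": "arm_command", "data": {
  "rows": [
    [[0, 0, 0.01], [0, 0.006, 0]],
    [[0, 0, 0.015], [0, -0.006, 0]],
    [[0, 0, 0.02], [0, 0.006, 0]],
    [[0, 0, 0.025], [0, -0.006, 0]],
    [[0, 0, 0.025], [0, 0, 0]]
  ]
}}

```text
clock: 13.35
position: [519.1, -194.6, 113.8]
ee_rot: [0.992, -0.126, 0.001, 0.0]
contact_force: [-1.2, 0.2, 0.7]
gripper_width: 7.1
grasp_force: 60.6
```

>>> {"op": "arm_command", "data": {
  "rows": [
    [[0, 0, 0.01], [0, 0.006, 0]],
    [[0, 0, 0.015], [0, -0.006, 0]],
    [[0, 0, 0.02], [0, 0.006, 0]],
    [[0, 0, 0.025], [0, -0.006, 0]],
    [[0, 0, 0.025], [0, 0, 0]]
  ]
}}

```text
clock: 13.85
position: [519.3, -194.7, 109.2]
ee_rot: [0.992, -0.126, 0.001, 0.001]
contact_force: [-3.5, 0.4, 9.3]
gripper_width: 7.2
grasp_force: 62.0
```

>>> {"op": "arm_command", "data": {
  "rows": [
    [[0, 0, 0.006], [0, 0.006, 0]],
    [[0, 0, 0.01], [0, -0.006, 0]],
    [[0, 0, 0.012], [0.004, 0.006, 0]],
    [[0, 0, 0.012], [-0.004, -0.006, 0]],
    [[0, 0, 0.012], [0, 0, 0]]
  ]
}}

```text
clock: 14.35
position: [519.3, -195.2, 108.9]
ee_rot: [0.992, -0.124, 0.002, 0.002]
contact_force: [-7.7, -0.5, 21.2]
gripper_width: 7.4
grasp_force: 63.8
```

```bash
python3 - <<'E'
from h import *
s=arm.read_state();print(s['clock'],s['position'],s['ee_rot'],s['contact_force'],s['wrist_torque'],s['joints'])
ims=[arm.get_image(n)[0] for n in('wrist','side')]
cv2.imwrite('pics/f.png',np.hstack([cv2.resize(ims[0][100:300,150:370],(400,364)),cv2.resize(ims[1][250:320,300:375],(390,364),interpolation=cv2.INTER_CUBIC)]))
E
```

```text
14.35 [ 519.2827905  -195.20569784  108.87346514] [ 0.99223061 -0.12439057  0.00156159  0.00172201] [-7.70144335 -0.49909946 21.18774137] [-0.00469554  2.48663546 -0.05809596] [-0.06535239  0.38543347 -0.33437164  0.00483089 -0.84808363  1.38353085]
```

View pics/f.png

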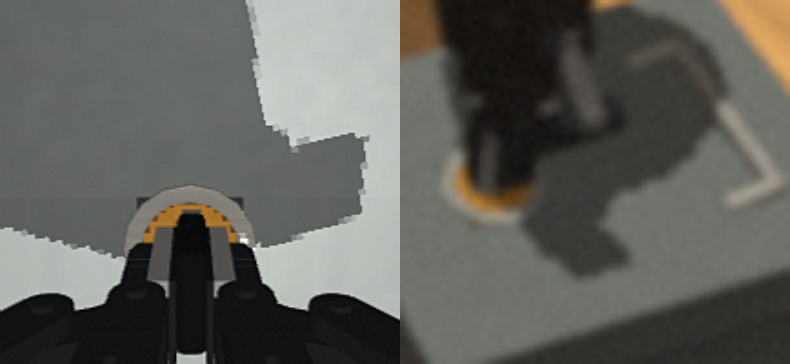

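Both views show the fingers just above the brass face with the collar down on it: key home (stiff stop at z≈108.9). Easing the side load, then turning.

>>> {"op": "arm_command", "data": {
  "rows": [
    [[-0.005, 0, -0.003], [0, 0, 0.02]],
    [[-0.005, 0, -0.003], [0, 0, 0.05]],
    [[-0.005, 0, -0.003], [0, 0, 0.08]],
    [[-0.005, 0, -0.003], [0, 0, 0.11]],
    [[-0.005, 0, -0.003], [0, 0, 0.13]]
  ]
}}

```text
clock: 14.95
position: [518.9, -195.0, 109.0]
ee_rot: [0.946, -0.325, 0.004, 0.0]
contact_force: [-4.6, -0.3, 16.6]
gripper_width: 7.0
grasp_force: 62.8
```

>>> {"op": "arm_command", "data": {
  "rows": [
    [[-0.002, 0, 0], [0, 0, 0.04]],
    [[-0.002, 0, 0], [0, 0, 0.08]],
    [[-0.002, 0, 0], [0, 0, 0.12]],
    [[-0.002, 0, 0], [0, 0, 0.16]],
    [[-0.002, 0, 0], [0, 0, 0.2]]
  ]
}}

```text
clock: 15.45
position: [518.7, -194.9, 109.1]
ee_rot: [0.798, -0.602, 0.004, -0.001]
contact_force: [-3.4, -0.9, 15.4]
gripper_width: 7.1
grasp_force: 62.7
```

```bash
python3 -c "
from h import *
s=arm.read_state();print(s['clock'],s['position'],s['contact_force'],s['wrist_torque'],s['joints'],2*np.degrees(np.arctan2(s['ee_rot'][1],s['ee_rot'][0])))"
```

```text
15.45 [ 518.662803   -194.93513629  109.06874727] [-3.40957088 -0.87238517 15.3711166 ] [-0.27310085  1.09776291  0.09616946] [-0.06529465  0.38245411 -0.33840966  0.00395645 -0.84265259  0.34100385] -74.0527848388378
```

>>> {"op": "arm_command", "data": {
  "rows": [
    [[0, 0, 0], [0, 0, 0.04]],
    [[0, 0, 0], [0, 0, 0.08]],
    [[0, 0, 0], [0, 0, 0.12]],
    [[0, 0, 0], [0, 0, 0.16]],
    [[0, 0, 0], [0, 0, 0.195]]
  ]
}}

```text
clock: 15.95
position: [518.8, -194.8, 109.1]
ee_rot: [-0.58, 0.815, -0.004, 0.002]
contact_force: [-2.4, -0.5, 15.3]
gripper_width: 7.3
grasp_force: 62.7
```

>>> {"op": "arm_command", "data": {
  "rows": [
    [[0, 0, 0], [0, 0, 0.01]],
    [[0, 0, 0], [0, 0, 0.02]],
    [[0, 0, 0], [0, 0, 0.02]],
    [[0, 0, 0], [0, 0, 0.02]]
  ]
}}

```text
clock: 16.35
position: [518.9, -194.7, 109.1]
ee_rot: [-0.556, 0.831, -0.003, 0.002]
contact_force: [-2.4, -0.1, 16.1]
gripper_width: 6.9
grasp_force: 62.7
```

```bash
python3 -c "
from h import *
s=arm.read_state();print(s['clock'],s['position'],s['contact_force'],s['wrist_torque'],s['gripper_width'],2*np.degrees(np.arctan2(s['ee_rot'][1],s['ee_rot'][0])))"
```

```text
16.35 [ 518.93027814 -194.70149159  109.07461791] [-2.40214929 -0.09648063 16.10483267] [0.01069715 0.94538339 0.02804776] 6.89055314853755 247.55484935778512
```

>>> {"op": "arm_command", "data": {
  "rows": [
    [[0, 0, 0], [0, 0, 0.01]],
    [[0, 0, 0], [0, 0, 0.02]],
    [[0, 0, 0], [0, 0, 0.02]],
    [[0, 0, 0], [0, 0, 0.02]]
  ]
}}

```text
clock: 16.75
position: [518.9, -194.7, 109.1]
ee_rot: [-0.53, 0.848, -0.003, 0.002]
contact_force: [-2.6, -0.3, 16.2]
gripper_width: 7.2
grasp_force: 62.8
```

```bash
cat > st.py <<'E'
from h import *
s=arm.read_state();print(s['clock'],s['position'],s['contact_force'],s['wrist_torque'],s['gripper_width'],2*np.degrees(np.arctan2(s['ee_rot'][1],s['ee_rot'][0]))-360)
E
python3 st.py
```

```text
16.75 [ 518.87052388 -194.66096426  109.07280703] [-2.55932826 -0.3197157  16.16736226] [0.05158767 0.9627838  0.1722144 ] 7.172717181869523 -116.02006223686715
```

>>> {"op": "arm_command", "data": {
  "rows": [
    [[0, 0, 0], [0, 0, 0.01]],
    [[0, 0, 0], [0, 0, 0.02]],
    [[0, 0, 0], [0, 0, 0.02]],
    [[0, 0, 0], [0, 0, 0.02]]
  ]
}}

```text
clock: 17.15
position: [518.9, -194.6, 109.0]
ee_rot: [-0.503, 0.864, -0.003, 0.002]
contact_force: [-2.5, 0.1, 15.0]
gripper_width: 6.5
grasp_force: 62.8
```

```bash
python3 st.py
```

```text
17.15 [ 518.91372394 -194.60658439  109.04759986] [-2.52035731  0.10999993 14.95416159] [0.1329935  0.92344308 0.30469907] 6.512978848996463 -119.58791580291822
```

```bash
python3 -c "
from h import *
print(arm.job_done())"
```

```text
the job is handed in; nothing more can be done
None
```

I pulled the top drawer out to its stop, pushed the square-headed key home in the lock and turned it clockwise against its stop. I handed the job in at about 17 s with the key still gripped and turned. The round-headed key was still standing in the drawer when I last looked, and I saw no sign of touching the mug, note block or lamp sample. I took no picture after the turn and got no verdict back, so "fully home" and "at the stop" rest on the force and torque readings.

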